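# Lock the turntable shaft

### The arm

A 7-joint arm with a two-finger parallel gripper is mounted at the origin on a cart in front of the work surface, level with it; the furniture and walls round the work are solid. World frame = base frame: x ahead of the robot, y to its left, z up, the work surface at z = 0. Lengths are in m, angles in rad, forces in N, time in s.
With the tool pointing down it reaches from about 0.35 to 0.9 m from the base axis. Payload 8.1 kg.
Tool frame: the origin (TCP) lies midway between the tips of the shut fingers; the grasp point (between the pads) lies 19 mm behind it; z points along the fingers, y is the line along which they close (so a half turn about z gives the same grasp; the last joint's range is limited). The gripper opens to 92 mm and grips with 3 to 60 N. Pads are 19 mm wide; open, the fingers measure 130 mm over their backs; the gripper's body (75 mm by 190 mm) begins 47 mm behind the grasp point.
Start: joints at [1.061, 0.434, 0.025, 1.573, -0.012, 1.134, -0.075], TCP at [0.247, -0.574, 0.227] pointing down, gripper open.
Joint ranges: [-2.62, 2.62], [-0.44, 2.09], [-1.27, 1.32], [0.08, 2.57], [-1.32, 4.46], [0.12, 2], [-2.74, 2.74]. Speed limits (rad/s): [2.22, 2.22, 3.01, 3.01, 3.14, 3.14, 3.14].

### API

Orientations are given as a rotation vector (axis times angle).
In Python, from cell import observe, get_image, camera_model, sign_off, recognise, silhouettes gives the robot as it stands.
- The arm moves only by the tool apply_moves, never from a script. Its argument "motion" is a list of rows, each an object of numbers: "x", "y", "z": the shift along the world's x, y, z in cm; "yaw": the turn about the world's z in degrees; "hand": the opening, from -1 (shut) to 1 (fully open), so that 0 is half open. In form: [{"x": .., "y": .., "z": .., "yaw": .., "hand": ..}, ...]. A call has 1 to 10 rows; each row is the pose to reach, as a shift and turn from the pose commanded when the call began; what a row does not reach only later rows make up. A row lasts 1/8 s, in which the tool goes at most 62.5 mm and 10.7 degrees, less where a joint would pass 70% of its speed; a pose out of reach is approached as far as the arm can. A call with a gripper value outside its range is refused whole. The fingers move at their own pace and stop on an object; "newtons" is the grip in N (left out, the last holds). Time passes only in rows, so rows that repeat a pose let the fingers close. It gives the time, the measured TCP pose, the force, the opening and the grip force at its end, in the units of the state.
- observe(): the state, without advancing time (a new reading comes with each control period).
- get_image(name): name is "side" or "top"; returns the picture (400x640x3 uint8, blue, green, red); there is no depth.
- camera_model(name): a dict with "camera_matrix" (3x3 intrinsics, pixels), "T" (4x4, takes a point from camera to world coordinates). Camera axes: x right, y up, looking along -z (the intrinsics and any distortion apply to the point x, -y, -z); pixel columns grow to the right and rows downward; lengths in m; the calibration is good to about 2 mm. A picture is of the moment at which its call begins. camera_model takes no time and is no camera call.
- sign_off(): hands the job in; it is judged then, once.
Trained networks look in the newest picture that a camera, given by its name, has taken for a name from the list of things; names that differ only in an ending like _2 or _b are one class to them, and where a whole thing is asked for, a point or a joint stands for the part that bears it (a point fixed in the world has none). Each returns a list of dicts, best first, with "p" (0 to 1); they miss things now and then, are a little off and sometimes report something else, mostly with a low value. They report only what shows in the picture. A call takes as long as a camera call.
- recognise(query, camera): "rect" ([left, top, right, bottom] in pixels, round what is visible of it).
- silhouettes(query, camera): "mask" (400x640 bool, what is visible of it) and "rect" ([left, top, right, bottom] in pixels, round what is visible of it).
The state is a dict: "clock": time; "joints": joint angles; "dq": joint speeds; "joint_efforts": joint torques, N m; "position": TCP position; "ee_rot": TCP orientation; "force": force on the tool from outside, world axes, zero at the start; "ft_torque": the same for the moment, N m; "width": opening from 0.0 (shut) to 1.0 (fully open); "gripper_force": force on a finger pad.
Only numpy, scipy, OpenCV 4.12 (cv2) and the standard library are available. Lean on these libraries where they do the work, as an engineer would, in place of code of your own. Each camera call takes 0.05 s, during which the arm holds its last target. There are 200 camera calls.

### The job

Lock the vial turntable on its base plate: with the fingertips, push its black posts round until the slot across the disc lines up with the brass bar, then push the bar's red post so that the bar slides through the disc and fully home against the stop of the keeper behind it. Only push: do not lift the bar out of its guide, and leave the two vials and the tin beside the lock where they stand. Finish with the bar home and the hand clear.

Things in the scene. Friction and masses are not known exactly. Their poses are not given: they have to be found in the camera images.
- shaft_lock: The fixed shaft lock: aluminium base plate 355 x 120 x 10 mm (x = -250 to +105 mm) with grey guide, disc and grey keeper in one line. Origin on the table (z = 0) under the disc's axis; x runs along the bar's line in the pushing direction, y across, z up. Guide at x = -242 to -56 mm: groove 15 mm wide, open above, walls up to 34 mm above the table.
- keeper_stop (a point): Stop face at the end of the grey keeper, on the bar's line, 88 mm beyond the disc's axis and 31 mm above the table. The keeper's mouth is at x = +56 mm of shaft_lock; 15.6 mm wide inside, flared, open above, walls up to 40 mm above the table.
- lock_disc (a joint): Angle of the disc about its vertical axis, rad, counter-clockwise from above. The slot lies along the bar's line at 0 and again at pi (the disc is the same either way round); starts between about 0.45 and 2.7; limits -1.5 and 4.7. Light friction (about 0.06 N m, some 2 N at a post) holds it where it is left.
- disc_centre (a point): Centre of the aluminium disc (100 mm diameter) on its upper face, 40 mm above the table; x along the slot, y towards post a, z up. The slot, with a red line along each side, runs right across the disc: 15 mm wide with flared mouths, 16 mm deep, open above. The disc only turns.
- disc_post_a (a point): Top of one black upright finger post on the disc: 12 mm diameter, 36 mm from the axis at right angles to the slot, its top 85 mm above the table (45 mm above the disc).
- disc_post_b (a point): Top of the other black post, the same, on the opposite side of the disc.
- bar_nose (a point): Front tip of the loose brass bar at half its height, 31 mm above the table; x forwards along the bar. Bar 158 x 12 x 14 mm, 0.23 kg, in the guide's groove; nose tapers to 4 mm over 14 mm, so it pulls the disc straight if within about 0.08 rad. Sliding takes 1 to 3 N. Starts 60 to 78 mm before the disc's axis (rim at 50 mm); home when it meets keeper_stop.
- bar_post (a point): Top centre of the bar's upright red post: 12 mm diameter, 150 mm behind the nose, 85 mm above the table while the bar lies in the guide (free from 38 mm up).
- vial_a_mid (a point): Centre of a loose crimped glass vial (23 mm diameter, 76 mm tall), standing on the table beside the guide at y about +90 mm of shaft_lock; leave alone.
- vial_b_mid (a point): Centre of a second such vial, on the other side at y about -90 mm; leave alone.
- tin_mid (a point): Centre of the loose round white tin (66 mm diameter, 26 mm high), standing on the table beside the disc at y about -125 mm; leave alone.

How it is judged:
On the way:
1. the disc's slot is in line with the bar (within 0.12 rad) before the bar is through (angle between the x axis of disc_centre and the x axis of shaft_lock, either way round below 0.12 rad and x of bar_nose in the frame of shaft_lock below -0.01 m), for 0.1 s.
At the end, for the whole second after the job is handed in: The bar lies flat through the disc's slot with its nose in the keeper, within 8 mm of the stop (x over 80 mm in shaft_lock's frame) and within 6 mm of the centre line, the slot within 0.08 rad of the bar's line, and all is still (x of bar_nose in the frame of shaft_lock between 0.08 and 0.092 m and y of bar_nose in the frame of shaft_lock between -0.006 and 0.006 m and z of bar_nose in the frame of shaft_lock between 0.024 and 0.037 m and z of bar_post in the frame of shaft_lock below 0.092 m and angle between the x axis of disc_centre and the x axis of shaft_lock, either way round below 0.08 rad and angle between the x axis of bar_nose and the x axis of shaft_lock, either way round below 0.06 rad and velocity of joint lock_disc between -0.05 and 0.05 rad/s); the robot touches nothing.
It fails at once if the bar is lifted: its nose or its post rises over 12 mm out of its guide (z of bar_nose in the frame of shaft_lock above 0.043 m or z of bar_post in the frame of shaft_lock above 0.097 m).
It fails at once if the vial beside the lock on the robot's side is moved, lifted or tipped (its centre moves over 20 mm) (distance of vial_a_mid from where it was at the start of the episode above 0.02 m).
It fails at once if the vial on the far side is moved, lifted or tipped (its centre moves over 20 mm) (distance of vial_b_mid from where it was at the start of the episode above 0.02 m).
It fails at once if the septa tin is moved, lifted or tipped (its centre moves over 20 mm) (distance of tin_mid from where it was at the start of the episode above 0.02 m).
It also fails if it takes over 48 s, if anything falls off the work surface, if the arm or the gripper's body presses on something with over 40 N, if the wrist force passes 120 N, or if a joint passes its speed limit or range.

## Working session

There is one attempt and no reset: what is moved stays moved. The work goes in short steps, Python scripts to look and compute and a tool call to move; the robot and the scene stay as the last step left them, time stands still between calls to the robot, and variables do not carry over. Pictures are saved under pics/ and viewed, at most 10 in all, crops included, and the job is handed in when it is done.

Besides the shell and the picture viewer there is one more tool, called after "Call:" as name([rows], argument=value, ...), one row to a line, values as JSON. apply_moves: Moves the arm, as the interface text tells. Its arguments: {"type":"object","properties":{"motion":{"type":"array","items":{"type":"object","properties":{"x":{"type":"number"},"y":{"type":"number"},"z":{"type":"number"},"yaw":{"type":"number"},"hand":{"type":"number"}}}},"newtons":{"type":"number"}},"required":["motion"]}

```bash
mkdir -p pics; cat > h.py <<'E'
import numpy as np,cv2
from cell import *
def ray(cam,u,v):
    m=camera_model(cam);K=np.array(m["camera_matrix"]);T=np.array(m["T"])
    d=np.linalg.inv(K)@[u,v,1];d=np.array([d[0],-d[1],-d[2]])
    return T[:3,3],T[:3,:3]@d
def atz(cam,u,v,z):
    o,d=ray(cam,u,v);return o+d*(z-o[2])/d[2]
def tri(c1,p1,c2,p2):
    o,d=ray(c1,*p1);q,e=ray(c2,*p2)
    s=np.linalg.lstsq(np.c_[d,-e],q-o,rcond=None)[0]
    a=o+d*s[0];b=q+e*s[1];return (a+b)/2,np.linalg.norm(a-b)
def proj(cam,P):
    m=camera_model(cam);K=np.array(m["camera_matrix"]);T=np.linalg.inv(np.array(m["T"]))
    p=T[:3,:3]@P+T[:3,3];q=K@[p[0],-p[1],-p[2]];return q[:2]/q[2]
E
python3 - <<'E'
from h import *
for c in("top","side"):
    cv2.imwrite(f"pics/{c}0.png",get_image(c)); m=camera_model(c);print(c,[k for k in m],np.round(m["T"],3).tolist())
    for n in("shaft_lock","lock_disc","disc_post_a","bar_nose","bar_post","vial_a_mid","tin_mid"):
        print(n,[(round(r["p"],2),np.round(r["rect"]).tolist()) for r in recognise(n,c)[:3]])
print(observe())
E
```

```text
top ['camera_matrix', 'T'] [[-0.001, 0.986, -0.168, 0.415], [-1.0, -0.002, -0.001, 0.021], [-0.001, 0.168, 0.986, 1.06], [0.0, 0.0, 0.0, 1.0]]
shaft_lock [(0.64, [282.0, 186.0, 432.0, 245.0])]
lock_disc [(0.79, [308.0, 196.0, 350.0, 237.0])]
disc_post_a [(0.91, [304.0, 196.0, 348.0, 239.0]), (0.27, [285.0, 186.0, 434.0, 246.0])]
bar_nose [(0.71, [358.0, 205.0, 430.0, 217.0]), (0.64, [309.0, 194.0, 349.0, 236.0])]
bar_post [(0.56, [362.0, 205.0, 428.0, 215.0])]
vial_a_mid []
tin_mid [(0.7, [291.0, 154.0, 318.0, 183.0]), (0.37, [359.0, 206.0, 427.0, 217.0])]
side ['camera_matrix', 'T'] [[0.953, -0.23, 0.195, 0.752], [0.301, 0.735, -0.607, -0.491], [-0.004, 0.638, 0.77, 0.785], [0.0, 0.0, 0.0, 1.0]]
shaft_lock [(0.91, [240.0, 200.0, 346.0, 363.0])]
lock_disc [(0.72, [280.0, 210.0, 332.0, 262.0])]
disc_post_a [(0.72, [280.0, 210.0, 335.0, 265.0])]
bar_nose [(0.69, [266.0, 270.0, 301.0, 345.0])]
bar_post [(0.93, [267.0, 262.0, 298.0, 347.0]), (0.27, [281.0, 210.0, 334.0, 262.0])]
vial_a_mid [(0.77, [231.0, 268.0, 246.0, 298.0])]
tin_mid [(0.67, [356.0, 218.0, 391.0, 252.0])]
{'clock': 0.8, 'joints': array([ 1.06138721,  0.4345012 ,  0.02502388,  1.57319015, -0.01159033,
        1.13398852, -0.07510102]), 'dq': array([-1.90925788e-03,  3.75654800e-05, -1.29652170e-03,  1.27198424e-04,
       -1.75714927e-03, -3.04079255e-04, -8.04777657e-05]), 'joint_efforts': array([ 3.93629577e-06, -6.67609119e+01,  9.83332917e-01, -3.14802718e+01,
       -6.08986756e-02,  3.26561776e-02,  7.95000051e-05]), 'position': array([ 0.24727039, -0.57403154,  0.22674519]), 'ee_rot': array([ 3.07679688e+00,  6.34444951e-01, -2.13462695e-05]), 'force': array([ 0.05889772,  0.82017889, -0.20682561]), 'ft_torque': array([ 0.03699524, -0.01485069,  0.02605855]), 'gripper_force': 0.0, 'width': 1.0007003262689265}
```

View pics/top0.png

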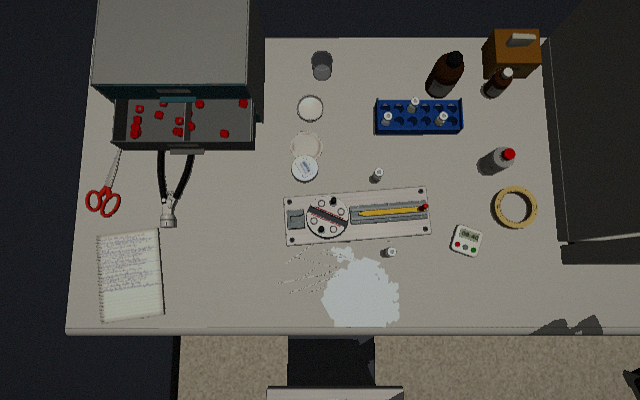

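View pics/side0.png

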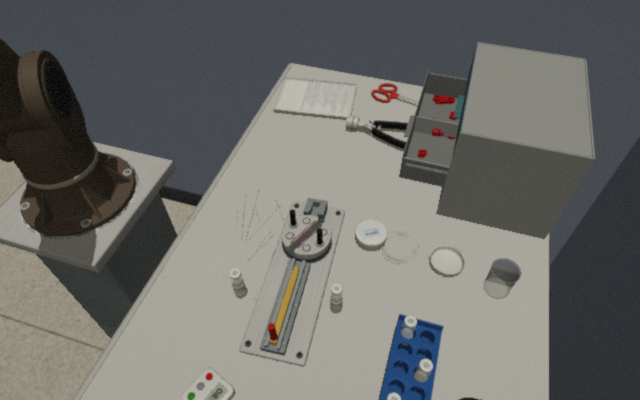

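Top view: the lock lies along image row ~215. The disc is at about (328,217), the red post at (425,207) and the keeper at left (295,218), so the pushing direction is world +y. The side view agrees: disc (307,237), red post (272,330), black posts (293,216) and (320,236). I'll enlarge both.

```bash
python3 - <<'E'
from h import *
a=cv2.imread("pics/top0.png")[180:255,275:440];b=cv2.imread("pics/side0.png")[190:350,240:350]
a=cv2.resize(a,(792,360),interpolation=cv2.INTER_CUBIC);cv2.imwrite("pics/topc.png",a)   #4.8x
b=cv2.resize(b,None,fx=3.75,fy=3.75,interpolation=cv2.INTER_CUBIC);cv2.imwrite("pics/sidec.png",b)
for c in("top","side"):
  for n in("lock_disc","shaft_lock","bar_nose"):
    for r in silhouettes(n,c)[:1]:
        m=r["mask"].astype(np.uint8);cs=max(cv2.findContours(m,0,2)[0],key=cv2.contourArea)
        print(c,n,round(r["p"],2),cv2.minAreaRect(cs),cv2.fitEllipse(cs))
E
```

```text
top lock_disc 0.58 ((327.0, 216.5), (41.0, 40.0), 90.0) ((327.1242370605469, 216.71945190429688), (40.944515228271484, 41.86886215209961), 168.59483337402344)
top shaft_lock 0.81 ((356.571044921875, 215.78811645507812), (49.277103424072266, 144.7901153564453), 85.74616241455078) ((354.37200927734375, 216.8361358642578), (59.07007598876953, 155.81912231445312), 86.86421966552734)
top bar_nose 0.68 ((393.18994140625, 211.12786865234375), (7.019059181213379, 68.5848159790039), 83.34557342529297) ((395.5618591308594, 210.5504150390625), (6.975987911224365, 73.27212524414062), 83.90896606445312)
side lock_disc 0.95 ((306.2720642089844, 237.46633911132812), (49.72799301147461, 46.368675231933594), 14.743562698364258) ((305.51202392578125, 236.7872314453125), (45.82223892211914, 51.192134857177734), 138.13792419433594)
side shaft_lock 0.61 ((292.266845703125, 278.2581481933594), (67.43528747558594, 167.3997344970703), 14.444037437438965) ((292.3012390136719, 290.12957763671875), (65.75277709960938, 214.48023986816406), 17.87181854248047)
side bar_nose 0.79 ((281.7408447265625, 304.2971496582031), (13.346774101257324, 81.60842895507812), 17.281497955322266) ((280.39984130859375, 313.5020751953125), (11.328409194946289, 88.95347595214844), 19.602767944335938)
```

View pics/topc.png

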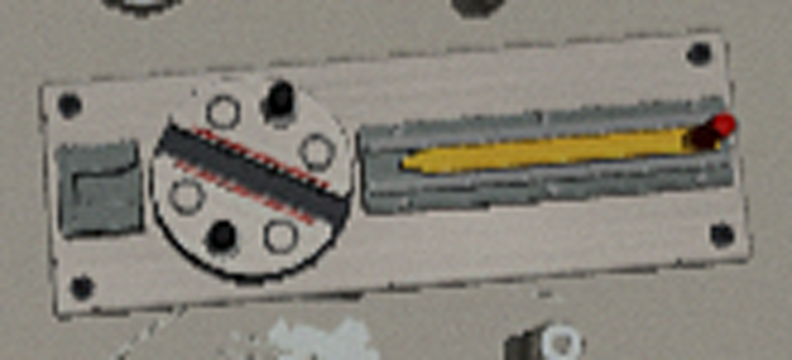

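View pics/sidec.png

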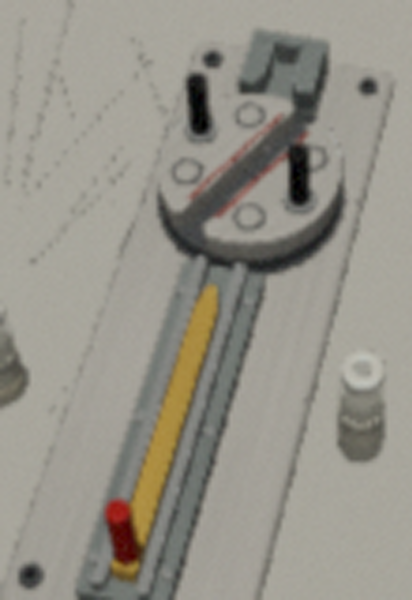

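The top crop shows the slot tilted clockwise of the bar's line. Posts are at crop (282,90) and (222,230), the red post top at (725,124) and the bar nose at (402,163). In the side crop the post tops are at (197,78) and (298,150), and the red top at (118,508).

```bash
cat > m.py <<'E'
from h import *
t=lambda u,v:(275+u/4.8,180+v/4.8)
s=lambda u,v:(240+u/3.75,190+v/3.75)
np.set_printoptions(precision=4,suppress=True)
for n,a,b in(("postfar",t(283,92),s(298,150)),("postnear",t(222,232),s(197,78)),("red",t(725,124),s(118,508)),
  ("screw1",t(68,104),s(368,86)),("screw2",t(82,288),s(212,58)),("screw3",t(722,234),s(30,575))):
    print(n,*tri("top",a,"side",b), atz("top",*a,.085),atz("side",*b,.085),atz("top",*a,.01),atz("side",*b,.01))
C=[atz("top",*t(*p),.01) for p in((40,86),(58,316),(725,32),(750,262))]
print("corners",C)
ax=((C[0]+C[1])-(C[2]+C[3]))[:2];th=np.arctan2(ax[1],ax[0]);L=np.linalg.norm(ax)/2;print("yaw",np.degrees(th),"len",L)
print("width",np.linalg.norm(C[0]-C[1]),np.linalg.norm(C[2]-C[3]))
e=ax/np.linalg.norm(ax);mid=sum(C)[:2]/4;o=mid+e*(.250-.1775);print("origin",o,e)
for p in((150,166),):pass
print("disc top",atz("top",327.1,216.7,.037),atz("side",305.8,236,.04))
n=atz("top",*t(402,163),.035)[:2]-o;print("nose x,y",n@e,n@[-e[1],e[0]])
sl=[atz("top",*t(*p),.04)[:2] for p in((168,137),(347,210))];d=sl[0]-sl[1];print("slot",np.degrees(np.arctan2(d[1],d[0])-th),sum(sl)/2)
for v in silhouettes("vial_a_mid","top")[:3]+silhouettes("tin_mid","top")[:1]: 
    r=v["rect"];print("v",v["p"],r,atz("top",(r[0]+r[2])/2,(r[1]+r[3])/2,.04))
for v in recognise("vial_a_mid","side")[:3]: 
    r=v["rect"];print("vs",v["p"],atz("side",(r[0]+r[2])/2,(r[1]+r[3])/2,.038))
E
python3 m.py
```

```text
postfar [0.5796 0.0012 0.0855] 0.0032714841263815206 [0.5782 0.0004 0.085 ] [0.5808 0.0025 0.085 ] [ 0.5908 -0.0011  0.01  ] [0.5625 0.0554 0.01  ]
postnear [0.5133 0.0306 0.0848] 0.004332562017581769 [0.5114 0.0295 0.085 ] [0.5152 0.0317 0.085 ] [0.5189 0.0302 0.01  ] [0.4898 0.0877 0.01  ]
red [ 0.5642 -0.2081  0.0852] 0.004313426182829227 [ 0.5625 -0.2093  0.085 ] [ 0.566  -0.2069  0.085 ] [ 0.5738 -0.227   0.01  ] [ 0.5461 -0.1764  0.01  ]
screw1 [0.586  0.1098 0.0114] 0.003311506632462291 [0.5726 0.1028 0.085 ] [0.603  0.0535 0.085 ] [0.5848 0.1091 0.01  ] [0.5871 0.1118 0.01  ]
screw2 [0.4922 0.1017 0.0124] 0.003989392537317434 [0.4852 0.0951 0.085 ] [0.5181 0.047  0.085 ] [0.4907 0.1009 0.01  ] [0.493  0.1047 0.01  ]
screw3 [ 0.5185 -0.2219  0.0121] 0.002914989444844175 [ 0.5101 -0.2058  0.085 ] [ 0.5416 -0.2466  0.085 ] [ 0.5175 -0.2232  0.01  ] [ 0.519  -0.2204  0.01  ]
corners [array([0.5941, 0.1236, 0.01  ]), array([0.4766, 0.1128, 0.01  ]), array([ 0.6218, -0.229 ,  0.01  ]), array([ 0.5033, -0.2368,  0.01  ])]
yaw 94.42041761326487 len 0.3521177355534874
width 0.11803712227607233 0.11877515637846889
origin [0.5434 0.0149] [-0.0771  0.997 ]
disc top [0.544 0.016 0.037] [0.5482 0.0117 0.04  ]
nose x,y -0.07490839147953653 -0.0015597924551337757
slot -26.858020888002613 [0.545  0.0125]
v 0.69 [383.9, 246.0, 398.3, 256.3] [ 0.4621 -0.1337  0.04  ]
v 0.24 [309.8, 195.8, 350.0, 237.4] [0.5438 0.0094 0.04  ]
v 0.86 [289.9, 156.1, 316.8, 182.7] [0.6589 0.0732 0.04  ]
vs 0.77 [ 0.4628 -0.1274  0.038 ]
```

Call:
apply_moves([
  {"x": 5,"y": 5,"z": 0,"yaw": 10,"hand": -1},
  {"x": 10,"y": 11,"yaw": 20,"z": 0,"hand": -1},
  {"x": 14,"y": 16,"yaw": 30,"z": 0,"hand": -1},
  {"x": 18,"y": 21,"yaw": 40,"z": 0,"hand": -1},
  {"x": 21,"y": 26,"yaw": 50,"z": 0,"hand": -1},
  {"x": 24,"y": 31,"yaw": 60,"z": 0,"hand": -1},
  {"x": 27,"y": 36,"yaw": 71,"z": 0,"hand": -1},
  {"x": 29,"y": 42,"yaw": 71,"z": 0,"hand": -1},
  {"x": 32,"y": 48,"yaw": 71,"z": 0,"hand": -1},
  {"x": 33.7,"y": 53.8,"yaw": 71,"z": 0,"hand": -1},
])

```text
clock: 2.5
position: [0.5798, -0.0504, 0.2269]
ee_rot: [2.137, 2.302, 0.001]
force: [0.8, -1.2, 0.3]
width: 0.011
gripper_force: 0.0
```

Call:
apply_moves([
  {"z": -6},
  {"z": -11},
  {"z": -11},
  {"z": -11},
])

```text
schema error: expected keys x, y, z, yaw, hand
```

```bash
python3 - <<'E'
from h import *
np.set_printoptions(precision=4,suppress=True)
s=observe();print(s["position"],s["ee_rot"],s["joints"])
p=s["position"]
print(proj("top",p),proj("side",p))
a=get_image("top")[150:260,260:440];b=get_image("side")[150:350,230:370]
cv2.imwrite("pics/c1.png",np.hstack([cv2.resize(a,None,fx=2.7,fy=2.7),np.zeros((297,1,3),np.uint8),cv2.resize(b,(208,297))]))
E
```

```text
[ 0.5798 -0.0504  0.2269] [2.1369 2.3019 0.0005] [ 0.3053  0.404  -0.4308  1.6537  0.1834  1.1233 -0.1002]
[361.3131 186.339 ] [307.4474 202.2059]
```

View pics/c1.png

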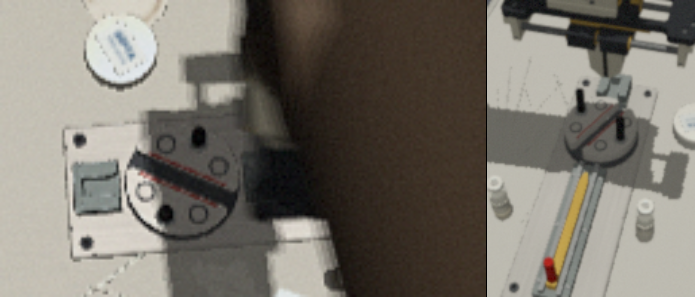

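The picture shows the disc and posts untouched. The hand hovers at right of the disc with its shut fingers high, so I'll go down in front of the far post.

Call:
apply_moves([
  {"x": 0,"y": 0,"z": -5,"yaw": 0,"hand": -1},
  {"x": 0,"y": 0,"z": -10,"yaw": 0,"hand": -1},
  {"x": 0,"y": 0,"z": -14,"yaw": 0,"hand": -1},
  {"x": 0,"y": 0,"z": -14,"yaw": 0,"hand": -1},
])

```text
clock: 3.1
position: [0.5766, -0.0523, 0.0842]
ee_rot: [-2.133, -2.3, 0.006]
force: [0.3, -0.0, 1.0]
width: 0.003
gripper_force: 0.0
```

Call:
apply_moves([
  {"x": 0.7,"y": 0.5,"z": -3.2,"yaw": 0,"hand": -1},
  {"x": 0.7,"y": 0.5,"z": -3.2,"yaw": 0,"hand": -1},
  {"x": 0.7,"y": 1.5,"z": -3.2,"yaw": 0,"hand": -1},
  {"x": 0.7,"y": 1.5,"z": -3.2,"yaw": 0,"hand": -1},
])

```text
clock: 3.6
position: [0.5868, -0.0356, 0.0566]
ee_rot: [2.134, 2.304, 0.003]
force: [-0.2, 0.0, 0.9]
width: 0.006
gripper_force: 0.0
```

```bash
python3 - <<'E'
from h import *
np.set_printoptions(precision=4,suppress=True)
s=observe();print(s["position"],s["force"],proj("side",s["position"]))
b=get_image("side")[180:300,240:380]
cv2.imwrite("pics/c2.png",cv2.resize(b,None,fx=4,fy=4,interpolation=2))
E
```

```text
[ 0.5868 -0.0356  0.0566] [-0.2067  0.0092  0.8905] [316.4839 254.9209]
```

View pics/c2.png

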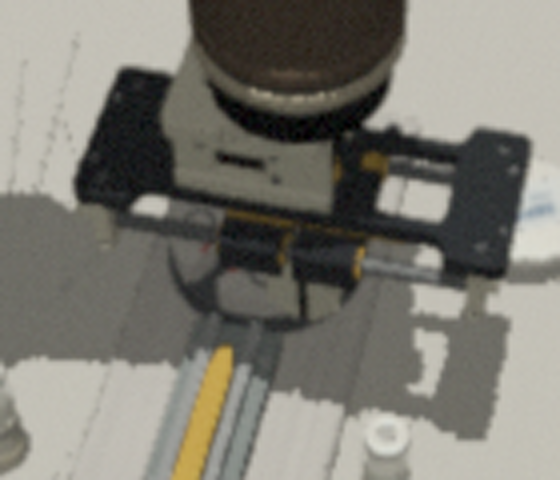

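The hand sits low with its fingertips at about (305,310) in the crop, just in front of the far post (hidden). Nothing is touched so far. I'll push slowly along the bar's line.

Call:
apply_moves([
  {"x": 0,"y": 0.7,"z": -0.3,"yaw": 0,"hand": -1},
  {"x": -0.1,"y": 1.2,"z": -0.3,"yaw": 0,"hand": -1},
  {"x": -0.1,"y": 1.7,"z": -0.3,"yaw": 0,"hand": -1},
  {"x": -0.2,"y": 2.1,"z": -0.3,"yaw": 0,"hand": -1},
  {"x": -0.2,"y": 2.5,"z": -0.3,"yaw": 0,"hand": -1},
  {"x": -0.3,"y": 2.9,"z": -0.3,"yaw": 0,"hand": -1},
  {"x": -0.3,"y": 3.3,"z": -0.3,"yaw": 0,"hand": -1},
  {"x": -0.3,"y": 3.6,"z": -0.3,"yaw": 0,"hand": -1},
  {"x": -0.3,"y": 3.6,"z": -0.3,"yaw": 0,"hand": -1},
])

```text
clock: 4.78
position: [0.5833, -0.0003, 0.0519]
ee_rot: [2.136, 2.304, 0.002]
force: [2.7, -0.4, 0.8]
width: 0.004
gripper_force: 1.1
```

```bash
python3 - <<'E'
from h import *
np.set_printoptions(precision=4,suppress=True)
s=observe();print(s["position"],s["force"])
b=get_image("top")[170:260,270:400]
cv2.imwrite("pics/c3.png",cv2.resize(b,None,fx=5,fy=5,interpolation=2))
E
```

```text
[ 0.5833 -0.0003  0.0519] [ 2.7106 -0.4239  0.8021]
```

View pics/c3.png

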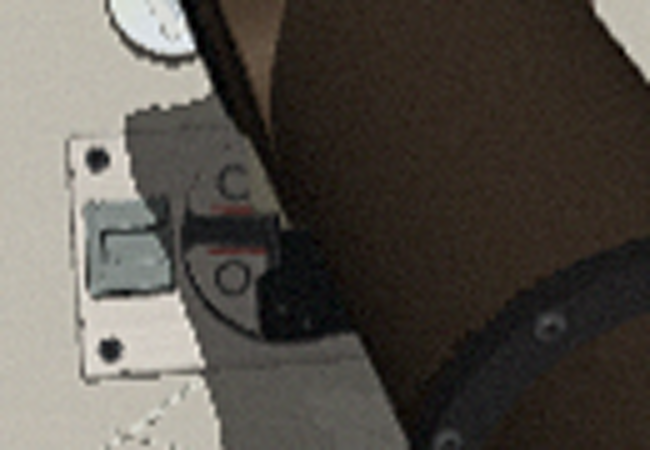

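The slot is nearly in line, with its left end at (185,228) in the crop. I'll go behind the red post at a safe height and measure the disc unobstructed.

Call:
apply_moves([
  {"x": 0.2,"y": -3,"z": 0,"yaw": 0,"hand": -1},
  {"x": 0.2,"y": -4,"z": 5,"yaw": 0,"hand": -1},
  {"x": 0.2,"y": -5,"z": 10,"yaw": 0,"hand": -1},
  {"x": 0,"y": -10,"z": 10,"yaw": 0,"hand": -1},
  {"x": -0.6,"y": -15,"z": 10,"yaw": 0,"hand": -1},
  {"x": -1,"y": -20,"z": 10,"yaw": 0,"hand": -1},
  {"x": -1.6,"y": -26,"z": 10,"yaw": 0,"hand": -1},
  {"x": -1.6,"y": -26,"z": 10,"yaw": 0,"hand": -1},
  {"x": -1.6,"y": -26,"z": 10,"yaw": 0,"hand": -1},
])

```text
clock: 5.95
position: [0.5664, -0.2598, 0.1513]
ee_rot: [-2.135, -2.302, -0.001]
force: [-0.7, 1.4, -0.2]
width: 0.004
gripper_force: 0.0
```

```bash
python3 - <<'E'
from h import *
np.set_printoptions(precision=4,suppress=True)
s=observe();print(s["position"],s["force"],s["ee_rot"])
a=get_image("top")[180:255,275:385];b=get_image("side")[190:350,240:350]
A=cv2.resize(a,None,fx=3.6,fy=3.6,interpolation=2);B=cv2.resize(b,None,fx=3.6,fy=3.6,interpolation=2)
A=cv2.copyMakeBorder(A,0,B.shape[0]-A.shape[0],0,0,0);cv2.imwrite("pics/c4.png",np.hstack([A,B]))
E
```

```text
[ 0.5664 -0.2598  0.1513] [-0.7063  1.4187 -0.1862] [-2.135  -2.3019 -0.0009]
```

View pics/c4.png

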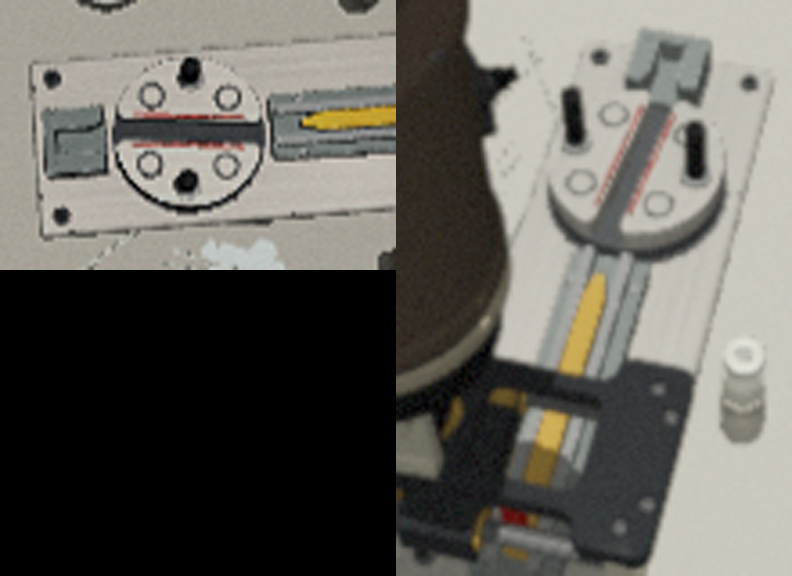

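Left view: the disc's red line runs from (135,115) to (244,118) while the plate edge rises to the right, so a few degrees remain. Post tops are at (190,70) and (186,180) in the top view, and (298,125) and (175,92) in the side view.

```bash
python3 - <<'E'
from h import *
np.set_printoptions(precision=4,suppress=True)
t=lambda u,v:(275+u/3.6,180+v/3.6)
s=lambda u,v:(240+u/3.6,190+v/3.6)
F=tri("top",t(190,70),"side",s(298,125))[0];N=tri("top",t(186,180),"side",s(175,92))[0]
d=F-N;print(F,N,"slot-bar deg",np.degrees(np.arctan2(d[1],d[0]))+90-94.4)
im=get_image("top")
def redline():
    h=im[180:255,295:355].astype(int);m=((h[...,2]-h[...,1]>35)).astype(np.uint8)
    ys,xs=np.nonzero(m);xs=xs+295;ys=ys+180;P=np.array([atz("top",x,y,.04)[:2] for x,y in zip(xs,ys)])
    return P
P=redline();np.save("P.npy",P);print(len(P))
# two parallel lines: search angle that maximises two-line concentration
best=[]
for a in np.radians(np.arange(75,115,.25)):
    q=P@[-np.sin(a),np.cos(a)];k=q>(q.max()+q.min())/2
    best.append((q[k].var()*k.sum()+q[~k].var()*(~k).sum(),np.degrees(a)))
print("red lines abs deg",min(best))
# bar direction from yellow pixels and guide
h=im.astype(int);m=((h[...,2]-h[...,0]>70)&(h[...,1]-h[...,0]>45));m[:200]=0;m[225:]=0;m[:,:365]=0;m[:,425:]=0
ys,xs=np.nonzero(m);B=np.array([atz("top",x,y,.038)[:2] for x,y in zip(xs,ys)]);w,V=np.linalg.eigh(np.cov(B.T));v=V[:,1]*np.sign(V[1,1]);print("bar",len(B),np.degrees(np.arctan2(v[1],v[0])))
E
```

```text
[0.5803 0.0159 0.0836] [0.5096 0.0183 0.083 ] slot-bar deg -6.345042475320639
75
red lines abs deg (np.float64(5.9153488567435675e-05), np.float64(88.75))
bar 192 94.84796375673132
```

Call:
apply_moves([
  {"x": 0.4,"y": 5,"z": 0,"yaw": 0,"hand": -1},
  {"x": 0.8,"y": 10,"z": 0,"yaw": 0,"hand": -1},
  {"x": 1.2,"y": 15,"z": 0,"yaw": 0,"hand": -1},
  {"x": 1.6,"y": 19,"z": 0,"yaw": 0,"hand": -1},
  {"x": 1.9,"y": 22,"z": 0,"yaw": 0,"hand": -1},
  {"x": 1.9,"y": 22,"z": -5,"yaw": 0,"hand": -1},
  {"x": 1.9,"y": 22,"z": -9.9,"yaw": 0,"hand": -1},
  {"x": 1.9,"y": 22.4,"z": -9.9,"yaw": 0,"hand": -1},
  {"x": 1.9,"y": 22.4,"z": -9.9,"yaw": 0,"hand": -1},
])

```text
clock: 7.22
position: [0.5868, -0.0353, 0.0544]
ee_rot: [2.134, 2.305, 0.003]
force: [-0.2, 0.4, -0.0]
width: 0.004
gripper_force: 0.0
```

Call:
apply_moves([
  {"x": -0.1,"y": 1,"z": -0.2,"yaw": 0,"hand": -1},
  {"x": -0.1,"y": 2,"z": -0.2,"yaw": 0,"hand": -1},
  {"x": -0.2,"y": 2.8,"z": -0.2,"yaw": 0,"hand": -1},
  {"x": -0.2,"y": 3.2,"z": -0.2,"yaw": 0,"hand": -1},
  {"x": -0.3,"y": 3.5,"z": -0.2,"yaw": 0,"hand": -1},
  {"x": -0.3,"y": 3.7,"z": -0.2,"yaw": 0,"hand": -1},
  {"x": -0.3,"y": 3.9,"z": -0.2,"yaw": 0,"hand": -1},
  {"x": -0.3,"y": 3.9,"z": -0.2,"yaw": 0,"hand": -1},
])

```text
clock: 8.22
position: [0.583, 0.0018, 0.0507]
ee_rot: [2.137, 2.303, -0.0]
force: [0.6, -0.4, 0.6]
width: 0.005
gripper_force: 0.6
```

Call:
apply_moves([
  {"x": 0.2,"y": -3,"z": 0,"yaw": 0,"hand": -1},
  {"x": 0.2,"y": -4,"z": 5,"yaw": 0,"hand": -1},
  {"x": 0.2,"y": -5,"z": 10,"yaw": 0,"hand": -1},
  {"x": 0,"y": -10,"z": 10,"yaw": 0,"hand": -1},
  {"x": -0.6,"y": -15,"z": 10,"yaw": 0,"hand": -1},
  {"x": -1,"y": -20,"z": 10,"yaw": 0,"hand": -1},
  {"x": -1.6,"y": -26,"z": 10,"yaw": 0,"hand": -1},
  {"x": -1.6,"y": -26,"z": 10,"yaw": 0,"hand": -1},
  {"x": -1.6,"y": -26,"z": 10,"yaw": 0,"hand": -1},
])

```text
clock: 9.35
position: [0.567, -0.2574, 0.1506]
ee_rot: [-2.136, -2.302, -0.001]
force: [0.4, 0.1, 1.1]
width: 0.004
gripper_force: 0.0
```

```bash
cat > red.py <<'E'
from h import *
np.set_printoptions(precision=4,suppress=True)
s=observe();print(s["clock"],s["position"],s["force"])
im=get_image("top");cv2.imwrite("pics/red.png",im)
h=im[180:255,295:355].astype(int);m=((h[...,2]-h[...,1]>35))
ys,xs=np.nonzero(m);P=np.array([atz("top",x+295,y+180,.04)[:2] for x,y in zip(xs,ys)])
best=[]
for a in np.radians(np.arange(75,115,.25)):
    q=P@[-np.sin(a),np.cos(a)];k=q>(q.max()+q.min())/2
    best.append((q[k].var()*k.sum()+q[~k].var()*(~k).sum(),np.degrees(a)))
print("red lines abs deg",len(P),min(best))
E
python3 red.py
```

```text
9.35 [ 0.567  -0.2574  0.1506] [0.3982 0.092  1.1394]
red lines abs deg 77 (np.float64(7.476082875227177e-05), np.float64(91.75))
```

About 3° remain. Time is plentiful, so one more touch.

Call:
apply_moves([
  {"x": 0.4,"y": 5,"z": 0,"yaw": 0,"hand": -1},
  {"x": 0.8,"y": 10,"z": 0,"yaw": 0,"hand": -1},
  {"x": 1.2,"y": 15,"z": 0,"yaw": 0,"hand": -1},
  {"x": 1.6,"y": 19,"z": 0,"yaw": 0,"hand": -1},
  {"x": 1.9,"y": 22,"z": 0,"yaw": 0,"hand": -1},
  {"x": 1.9,"y": 22,"z": -5,"yaw": 0,"hand": -1},
  {"x": 1.9,"y": 22,"z": -9.9,"yaw": 0,"hand": -1},
  {"x": 1.9,"y": 22.2,"z": -9.9,"yaw": 0,"hand": -1},
  {"x": 1.9,"y": 22.2,"z": -9.9,"yaw": 0,"hand": -1},
])

```text
clock: 10.52
position: [0.5868, -0.0343, 0.0534]
ee_rot: [2.134, 2.305, 0.003]
force: [-0.0, -0.1, 0.5]
width: 0.003
gripper_force: 0.0
```

Call:
apply_moves([
  {"x": -0.1,"y": 1,"z": -0.2,"yaw": 0,"hand": -1},
  {"x": -0.1,"y": 2,"z": -0.2,"yaw": 0,"hand": -1},
  {"x": -0.2,"y": 2.8,"z": -0.2,"yaw": 0,"hand": -1},
  {"x": -0.2,"y": 3.3,"z": -0.2,"yaw": 0,"hand": -1},
  {"x": -0.3,"y": 3.6,"z": -0.2,"yaw": 0,"hand": -1},
  {"x": -0.3,"y": 3.8,"z": -0.2,"yaw": 0,"hand": -1},
  {"x": -0.3,"y": 3.9,"z": -0.2,"yaw": 0,"hand": -1},
  {"x": -0.3,"y": 3.9,"z": -0.2,"yaw": 0,"hand": -1},
  {"x": -0.3,"y": 3.9,"z": -0.2,"yaw": 0,"hand": -1},
])

```text
clock: 11.65
position: [0.5829, 0.0026, 0.0497]
ee_rot: [2.137, 2.303, -0.001]
force: [-0.0, -1.7, 0.2]
width: 0.005
gripper_force: 0.7
```

Call:
apply_moves([
  {"x": 0.2,"y": -3,"z": 0,"yaw": 0,"hand": -1},
  {"x": 0.2,"y": -4,"z": 5,"yaw": 0,"hand": -1},
  {"x": 0.2,"y": -5,"z": 10,"yaw": 0,"hand": -1},
  {"x": 0,"y": -10,"z": 10,"yaw": 0,"hand": -1},
  {"x": -0.6,"y": -15,"z": 10,"yaw": 0,"hand": -1},
  {"x": -1,"y": -20,"z": 10,"yaw": 0,"hand": -1},
  {"x": -1.6,"y": -26,"z": 10,"yaw": 0,"hand": -1},
  {"x": -1.6,"y": -26,"z": 10,"yaw": 0,"hand": -1},
  {"x": -1.6,"y": -26,"z": 10,"yaw": 0,"hand": -1},
])

```text
clock: 12.78
position: [0.567, -0.2563, 0.1496]
ee_rot: [-2.136, -2.303, -0.002]
force: [-0.8, 0.3, 0.5]
width: 0.005
gripper_force: 0.0
```

```bash
python3 red.py
```

```text
12.775 [ 0.567  -0.2563  0.1496] [-0.7992  0.3335  0.4942]
red lines abs deg 80 (np.float64(8.642202076012152e-05), np.float64(93.75))
```

The slot is within about 1° of the line. I'll go down behind the red post.

Call:
apply_moves([
  {"x": 0,"y": 0,"z": -5,"yaw": 0,"hand": -1},
  {"x": 0,"y": 0,"z": -10.1,"yaw": 0,"hand": -1},
  {"x": -0.1,"y": 1,"z": -10.1,"yaw": 0,"hand": -1},
  {"x": -0.2,"y": 2.5,"z": -10.1,"yaw": 0,"hand": -1},
  {"x": -0.3,"y": 3.5,"z": -10.1,"yaw": 0,"hand": -1},
  {"x": -0.3,"y": 4.5,"z": -10.1,"yaw": 0,"hand": -1},
  {"x": -0.4,"y": 5.5,"z": -10.1,"yaw": 0,"hand": -1},
  {"x": -0.4,"y": 5.5,"z": -10.1,"yaw": 0,"hand": -1},
])

```text
clock: 13.82
position: [0.5631, -0.2007, 0.0491]
ee_rot: [-2.135, -2.305, -0.001]
force: [-0.4, -0.2, 0.1]
width: 0.006
gripper_force: 0.0
```

Call:
apply_moves([
  {"x": -0.1,"y": 1,"z": 0,"yaw": 0,"hand": -1},
  {"x": -0.2,"y": 2,"z": 0,"yaw": 0,"hand": -1},
  {"x": -0.2,"y": 3,"z": 0,"yaw": 0,"hand": -1},
  {"x": -0.3,"y": 4,"z": 0,"yaw": 0,"hand": -1},
  {"x": -0.4,"y": 5,"z": 0,"yaw": 0,"hand": -1},
  {"x": -0.5,"y": 6,"z": 0,"yaw": 0,"hand": -1},
  {"x": -0.5,"y": 7,"z": 0,"yaw": 0,"hand": -1},
  {"x": -0.6,"y": 8,"z": 0,"yaw": 0,"hand": -1},
])

```text
clock: 14.82
position: [0.557, -0.1213, 0.0488]
ee_rot: [2.136, 2.303, 0.0]
force: [1.6, -0.8, 0.9]
width: 0.006
gripper_force: 0.5
```

Call:
apply_moves([
  {"x": -0.1,"y": 1,"z": 0,"yaw": 0,"hand": -1},
  {"x": -0.1,"y": 2,"z": 0,"yaw": 0,"hand": -1},
  {"x": -0.2,"y": 3,"z": 0,"yaw": 0,"hand": -1},
  {"x": -0.3,"y": 4,"z": 0,"yaw": 0,"hand": -1},
  {"x": -0.4,"y": 4.8,"z": 0,"yaw": 0,"hand": -1},
  {"x": -0.4,"y": 5.4,"z": 0,"yaw": 0,"hand": -1},
  {"x": -0.4,"y": 5.8,"z": 0,"yaw": 0,"hand": -1},
  {"x": -0.4,"y": 6,"z": 0,"yaw": 0,"hand": -1},
  {"x": -0.4,"y": 6,"z": 0,"yaw": 0,"hand": -1},
])

```text
clock: 15.95
position: [0.553, -0.0619, 0.0488]
ee_rot: [2.136, 2.303, 0.0]
force: [-0.2, -0.2, 0.0]
width: 0.002
gripper_force: 0.0
```

Call:
apply_moves([
  {"x": 0,"y": 0.1,"z": 0,"yaw": 0,"hand": -1},
  {"x": 0,"y": 0.2,"z": 0,"yaw": 0,"hand": -1},
  {"x": 0,"y": 0.3,"z": 0,"yaw": 0,"hand": -1},
  {"x": 0,"y": 0.3,"z": 0,"yaw": 0,"hand": -1},
])

```text
clock: 16.45
position: [0.5531, -0.0606, 0.0488]
ee_rot: [2.137, 2.301, -0.002]
force: [0.3, -5.7, 0.4]
width: 0.002
gripper_force: 2.7
```

The force rises exactly where the stop was expected. I'll back off, rise and check.

Call:
apply_moves([
  {"x": 0.1,"y": -1,"z": 0,"yaw": 0,"hand": -1},
  {"x": 0.2,"y": -3,"z": 0,"yaw": 0,"hand": -1},
  {"x": 0.2,"y": -4,"z": 5,"yaw": 0,"hand": -1},
  {"x": 0.2,"y": -5,"z": 10,"yaw": 0,"hand": -1},
  {"x": 0.6,"y": -10,"z": 10,"yaw": 0,"hand": -1},
  {"x": 1,"y": -15,"z": 10,"yaw": 0,"hand": -1},
  {"x": 1.4,"y": -20,"z": 10,"yaw": 0,"hand": -1},
  {"x": 1.4,"y": -25,"z": 10,"yaw": 0,"hand": -1},
  {"x": 1.4,"y": -25,"z": 10,"yaw": 0,"hand": -1},
  {"x": 1.4,"y": -25,"z": 10,"yaw": 0,"hand": -1},
])

```text
clock: 17.7
position: [0.5664, -0.3093, 0.1484]
ee_rot: [-2.137, -2.302, -0.001]
force: [0.2, -0.3, -0.3]
width: 0.003
gripper_force: 0.0
```

```bash
python3 red.py; python3 - <<'E'
from h import *
a=get_image("top")[180:255,275:385];b=get_image("side")[190:350,240:350]
A=cv2.resize(a,None,fx=3.6,fy=3.6,interpolation=2);B=cv2.resize(b,None,fx=3.6,fy=3.6,interpolation=2)
A=cv2.copyMakeBorder(A,0,B.shape[0]-A.shape[0],0,0,0);cv2.imwrite("pics/c5.png",np.hstack([A,B]))
E
```

```text
17.7 [ 0.5664 -0.3093  0.1484] [ 0.2092 -0.3194 -0.2737]
red lines abs deg 182 (np.float64(0.0021475013975929794), np.float64(90.25))
```

View pics/c5.png

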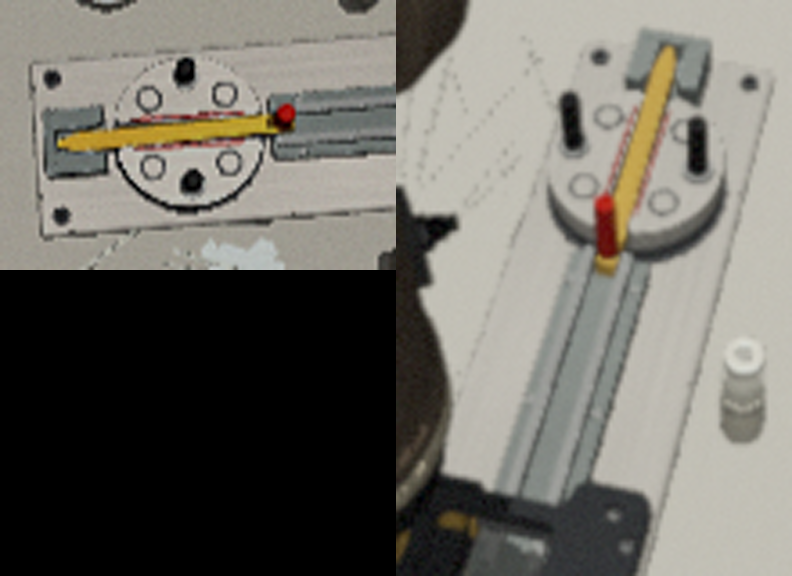

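The bar lies through the slot with its nose at (58,142), at the keeper's end face. The red post is at (286,114), just before the disc, and the hand is clear. I'll check the nose position and hand in.

```bash
python3 - <<'E'
from h import *
p=atz("top",275+57/3.6,180+143/3.6,.033)[:2]-[.545,.0155];e=np.array([-.0771,.997]);x=p@e
t=tri("top",(275+286/3.6,180+113/3.6),"side",(240+208/3.6,190+203/3.6))[0];xp=(t[:2]-[.5464,.0159])@e
print("nose x",x,"post",t,"nose from post",xp+.15)
if xp+.15>.082 and x>.08: print(sign_off())
E
```

```text
nose x 0.08745445798321072 post [ 0.5518573  -0.04525522  0.08264938] nose from post 0.08860749040542215
the job is handed in; nothing more can be done
None
```

The job is handed in: the slot is lined up and the bar is through the disc, with its nose measured about 88 mm past the disc's axis, at the keeper's stop; the hand is clear and nothing was lifted, but I did not re-measure the vials and tin at the end.

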